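Check that the moisture analyser's hood is cool, then hold it just below its balance point

TASK

The moisture analyser's sprung hood is about to have its hinge spring reset, so first check that it is cool: take the pen thermometer out of its blue stand, touch its tip gently for a moment on the orange spot at the front of the shut hood, then on the orange spot at the rear, and stand the thermometer back in its stand. Then raise the hood by its handle bar about five degrees past its balance point, keeping hold of it so that it does not fly open, ease it back, and finish while holding it still about five degrees below the balance point (your program ends with the hood in hand, not let go), ready for your colleague to turn the spring screw. Leave everything else on the bench where it stands.

Things in the scene. Friction and masses are not known exactly. Their poses are not given: they have to be found in the camera images.
- analyser: Bench moisture analyser, fixed to the bench: cream housing 340 (x) x 220 (y) mm, 58 mm high at the front where the control panel is, with a dark hinged hood on top (160 x 176 mm, its flat top 135 mm above the bench). Origin: centre of the underside; -x is its front (control panel and hood handle), z up.
- hood (a joint): Hood angle about its level rear hinge, rad: 0 shut, grows as the front rises, stop at 1.40. A spring carries part of the 0.9 kg hood: left alone it falls shut below the balance point, 0.85 rad (49 degrees), and swings open above it. At the bar 1.5 N lifts it from shut, 0.3 N holds it 6 degrees below balance. Bar height over the bench: 255 mm at 0.76 rad, 268 at 0.85, 280 at 0.94.
- hood_hinge (a point): Middle of the hood's hinge axis, 100 mm above the bench, at x = +135 mm in the analyser's frame. The axis is level and runs along the analyser's y. The point's axes turn with the hood; shut, they are the analyser's.
- hood_handle (a point): Middle of the hood's round aluminium handle bar, 12 mm thick, along the hood's y, 120 mm between end posts, its axis 40 mm ahead of the hood's front face. It lies 215 mm ahead (-x) of the hinge axis and 10 mm above it; shut, 110 mm above the bench, 50 mm above the control panel. Pinch it from above, a finger before and one behind, opened to about 35 mm; it may turn between the pads.
- spot_front (a point): Front check spot: orange disc 15 mm across with a white rim, flush on the hood's flat top, near its front left corner (145 mm ahead of the hinge axis, 55 mm to the analyser's +y). The point is on the surface, 135 mm above the bench when shut.
- spot_rear (a point): Rear check spot: the same orange disc near the hood's rear right corner (45 mm ahead of the hinge axis, 55 mm to -y). The point is on the surface, 135 mm above the bench when shut.
- stand_hole (a point): Middle of the thermometer stand's round hole, at the top of its blue 60 x 60 mm plate, 90 mm above the bench. The hole is 16 mm wide and goes through the 8 mm plate; below it is free down to 10 mm above the bench, with a column 25 mm off at this point's +x. The stand is fixed.
- thermometer_grip (a point): Grip point of the loose pen thermometer (about 70 g, 153 mm long), on its axis, 115 mm above the tip; z points from tip to handle. White round handle 20 mm thick, 77 to 153 mm above the tip; black flange 28 mm wide, 70 to 77 mm above the tip; below it a 5 mm steel stem with an 8 mm foot. It starts upright in the stand, flange resting on the plate.
- thermometer_tip (a point): Underside of the thermometer's copper foot, on its axis, the end that is touched to the spots. Standing in the stand it is 20 mm above the bench.
- mug: Bystander, to be left alone: grey mug, 82 mm across, 95 mm tall, with a handle at its +y side. Origin: centre of its underside.
- wash_bottle: Bystander, to be left alone: white wash bottle with an orange cap and spout, 64 mm across, 195 mm tall. Origin: centre of its underside.
- sample_jar: Bystander, to be left alone: amber glass sample jar with a blue cap, 64 mm across, 85 mm tall. Origin: centre of its underside.
- tissue_box: Bystander, to be left alone: tissue box with coloured dots, 115 x 225 x 85 mm. Origin: centre of its underside.
- pan_stack: Bystander, to be left alone: stack of aluminium sample pans, 92 mm across, 25 mm tall. Origin: centre of its underside.
- spatula: Bystander, to be left alone: lab spatula lying flat, 190 mm long. Origin: centre of its underside.
Mind the look-alikes: they are no part of the job. Of the things that look like the part that bears thermometer_grip, the smaller one is meant. What is shaped like the part that bears stand_hole but turquoise is not meant.

How it is judged:
By the outcome, as a careful person would: the job done as asked, in the order asked, and still so for the second after the job is handed in, while the arm keeps its last pose, push and grip.
It also fails if it takes over 67 s, if anything falls off the work surface, if the arm or the gripper's body presses on something with over 40 N, if the wrist force passes 120 N, or if a joint passes its speed limit or range.

ROBOT

A 6-joint arm with a two-finger parallel gripper is mounted at the origin on the work surface. World frame = base frame: x ahead of the robot, y to its left, z up, the work surface at z = 0. Lengths are in m, angles in degrees, forces in N, time in s.
With the tool pointing down it reaches from about 0.3 to 0.75 m from the base axis. Payload 8.5 kg.
Tool frame: the origin (TCP) lies at the very end of the fingers, on their centre line; the grasp point (between the pads) lies 19 mm behind it; x points along the fingers, z is the direction in which the jaws open and shut, and the axes are right-handed (so a half turn about x gives the same grasp; the last joint's range is limited). The gripper opens to 85 mm and grips with 20 to 120 N. Pads are 22 mm wide; open, the fingers measure 114 mm over their backs; the gripper's body (76 mm by 85 mm) begins 54 mm behind the grasp point. The pads swing forward as they close: fully open they stand 13 mm farther back than shut.
Start: joints at [-12.336, 21.807, 74.336, -0, 83.858, -12.336], TCP at [0.55, 0, 0.231] pointing down, gripper open.
Joint ranges: [-178.18, 178.18], [-50.72, 133.34], [12.68, 142.11], [-81.47, 261.47], [9.98, 163.14], [-165.26, 165.26]. Speed limits (degrees/s): [136.94, 136.94, 180, 180, 180, 180].

INTERFACE

Orientations are given as a 3x3 rotation matrix whose columns are the frame's x, y, z axes.
In Python, from bench import env, viewer gives the robot as it stands.
- The arm moves only by the tool move_arm, never from a script. Its argument "commands" is a list of rows, each a list of 3 entries, a list of its own where there are three numbers: the finger opening in mm, from 0 to 85.4, then the shift along the tool's x, y, z in mm, then the turn about the tool's x in rad. A call has 1 to 12 rows; each row shifts and turns the commanded pose from where the row before left it, along the tool's axes as they then stand; what a row does not reach is not made up. A row lasts 1/8 s, in which the tool goes at most 62.5 mm and 10.7 degrees, less where a joint would pass 70% of its speed; a pose out of reach is approached as far as the arm can. A call with a gripper value outside its range is refused whole. The fingers move at their own pace and stop on an object; "newtons" is the grip in N (left out, the last holds). Time passes only in rows, so rows that do not move let the fingers close. It gives the time, the measured TCP pose, the force and the opening at its end, in the units of the state.
- env.state(): the state, without advancing time (a new reading comes with each control period).
- viewer.get_image(name): name is "scene" or "side" or "wrist"; returns a dict with "image" (384x512x3 uint8, red, green, blue), "fx", "fy", "cx", "cy" (pixels), "extrinsics" (4x4, takes a point from world to camera coordinates). Camera axes: x right, y down, z forward; pixel columns grow to the right and rows downward; lengths in m; the calibration is good to about 2 mm. A picture is of the moment at which its call begins. There is no depth.
- env.close_job(): hands the job in, once; it reports no verdict.
The state is a dict: "time": time; "q": joint angles; "dq": joint speeds; "joint_torque": joint torques, N m; "tcp_pos": TCP position; "eef_rot": TCP orientation; "contact_force": force on the tool from outside, world axes, zero at the start; "wrist_torque": the same for the moment, N m; "width": finger opening in m.
Only numpy, scipy, OpenCV 4.12 (cv2) and the standard library are available. Lean on these libraries where they do the work, as an engineer would, in place of code of your own. Each camera call takes 0.05 s, during which the arm holds its last target. There are 200 camera calls.

## Working session

There is one attempt and no reset: what is moved stays moved. The work goes in short steps, Python scripts to look and compute and a tool call to move; the robot and the scene stay as the last step left them, time stands still between calls to the robot, and variables do not carry over. Pictures are saved under pics/ and viewed, about 8 in all and at most 12, crops included, and the job is handed in when it is done.

Besides the shell and the picture viewer there is one more tool, called after "Emit:" as name([rows], argument=value, ...), one row to a line, values as JSON. move_arm: Moves the arm, as the interface text tells. Its arguments: {"type":"object","properties":{"commands":{"type":"array","items":{"type":"array"}},"newtons":{"type":"number"}},"required":["commands"]}

```bash
mkdir -p pics; ls; python3 - <<'E'
from bench import env, viewer
import cv2, pickle
s=env.state(); print({k:s[k] for k in("time","tcp_pos","eef_rot","contact_force","width")})
d={}
for n in("scene","side","wrist"):
    r=viewer.get_image(n); d[n]=r
    cv2.imwrite(f"pics/{n}0.png",r["image"][:,:,::-1])
    print(n,r["fx"],r["fy"],r["cx"],r["cy"],r["extrinsics"])
pickle.dump(d,open("d0.pkl","wb"))
E
```

```text
pics
{'time': 0.0, 'tcp_pos': array([5.49719346e-01, 5.46739477e-05, 2.30710559e-01]), 'eef_rot': array([[-1.40775845e-03,  1.20163132e-05,  9.99999009e-01],
       [ 3.13705651e-04,  9.99999951e-01, -1.15747023e-05],
       [-9.99998960e-01,  3.13689046e-04, -1.40776215e-03]]), 'contact_force': array([-0.30597704,  0.17606421,  0.47508102]), 'width': 0.08531894381075564}
scene 376.103585250971 376.103585250971 259.9288744626124 189.90933094227378 [[-0.53066595  0.8475077   0.01115112  0.26900751]
 [ 0.71966255  0.45748796 -0.52229359 -0.30971988]
 [-0.44774934 -0.26913837 -0.85269283  1.49097711]
 [ 0.          0.          0.          1.        ]]
side 371.41938253379374 371.41938253379374 250.14522473453874 190.5154537719457 [[-0.92134774 -0.38858284  0.01103274  0.51353999]
 [-0.30951712  0.71611709 -0.62560008  0.19888974]
 [ 0.23519672 -0.57981004 -0.78006591  1.11662598]
 [ 0.          0.          0.          1.        ]]
wrist 305.1887096536974 305.1887096536974 264.44797383757697 189.5042245888685 [[ 9.99998190e-01  1.60447507e-04 -1.89564640e-03 -5.48935858e-01]
 [ 6.72719916e-04 -9.61882605e-01  2.73461883e-01 -3.57377813e-02]
 [-1.77951302e-03 -2.73462663e-01 -9.61880973e-01  3.78038186e-01]
 [ 0.00000000e+00  0.00000000e+00  0.00000000e+00  1.00000000e+00]]
```

View pics/scene0.png

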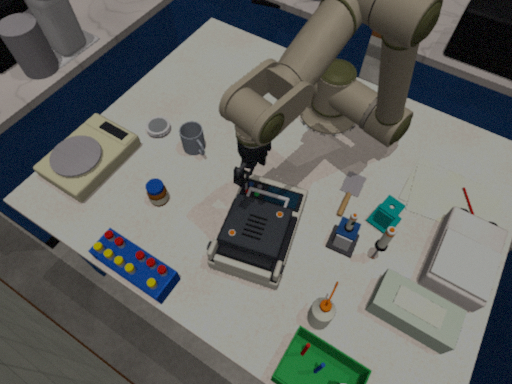

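View pics/side0.png

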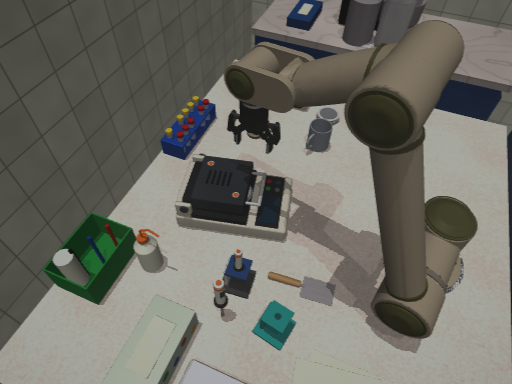

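Scene: the analyser is around (258,230) and the blue stand with the pen at (347,230). The turquoise decoy stand is at (386,213) and the larger pen at (383,243). In the side view the blue stand is at (238,270). I'll enlarge both regions.

```bash
python3 - <<'E'
import cv2,numpy as np
a=cv2.imread("pics/scene0.png");b=cv2.imread("pics/side0.png")
f=lambda im,x,y,w,h,k:cv2.resize(im[y:y+h,x:x+w],None,fx=k,fy=k,interpolation=cv2.INTER_CUBIC)
# each panel 400x300
top=np.hstack([f(a,200,170,133,100,3),f(b,170,140,133,100,3)])
bot=np.hstack([f(a,310,190,100,75,4)[:, :399],f(b,200,240,100,75,4)[:, :399]])
cv2.imwrite("pics/crop1.png",np.vstack([top,bot]))
E
```

```text
(no output)
```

View pics/crop1.png

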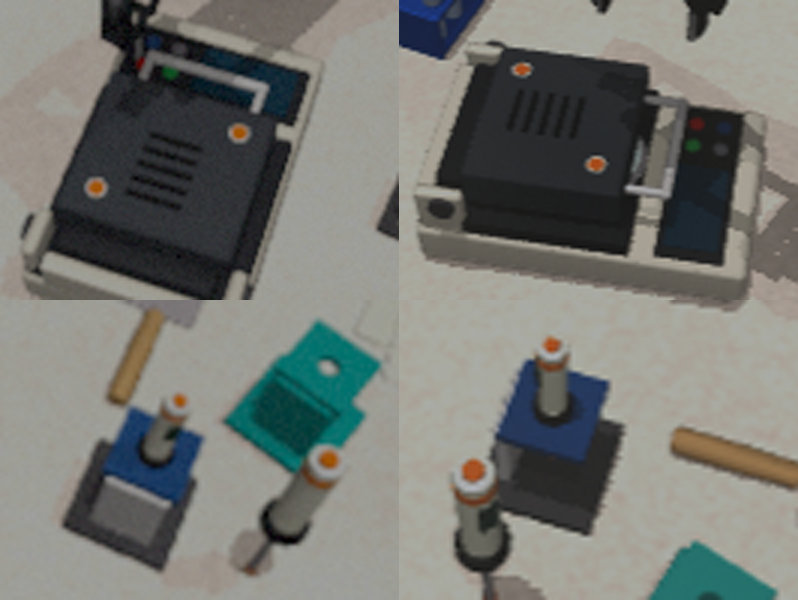

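```bash
cat > h.py <<'E'
import numpy as np,cv2,pickle
def P(r): return np.array([[r["fx"],0,r["cx"]],[0,r["fy"],r["cy"]],[0,0,1]])@np.array(r["extrinsics"])[:3]
def tri(ra,a,rb,b):
    X=cv2.triangulatePoints(P(ra),P(rb),np.array(a,float).reshape(2,1),np.array(b,float).reshape(2,1))
    X=(X[:3]/X[3]).ravel(); return X,proj(ra,X)-a,proj(rb,X)-b
def proj(r,X): p=P(r)@np.append(X,1); return p[:2]/p[2]
def onz(r,a,z):
    M=P(r); A=np.c_[M[:,:2],-np.array([*a,1])]; s=np.linalg.solve(A,-(M[:,2]*z+M[:,3])); return np.array([s[0],s[1],z])
def orange(r,c,k=7):
    x,y=map(int,np.round(c)); p=r["image"][y-k:y+k+1,x-k:x+k+1].astype(float)
    w=np.clip(p[...,0]-p[...,2]-60,0,None); yy,xx=np.mgrid[y-k:y+k+1,x-k:x+k+1]
    return np.array([(w*xx).sum(),(w*yy).sum()])/w.sum()
E
python3 - <<'E'
from h import *
np.set_printoptions(precision=4,suppress=True)
d=pickle.load(open("d0.pkl","rb"));A,B=d["scene"],d["side"]
R={}
for n,a,b in(("front",(279.7,214),(235.7,194.7)),("rear",(232,232.3),(211,163.3))):
    a=orange(A,a);b=orange(B,b); R[n]=tri(A,a,B,b); print(n,a,b,*R[n],onz(A,a,.135),onz(B,b,.135)); R[n]=(onz(A,a,.135)+onz(B,b,.135))/2
for n,a,b,z in(("top",(355,215),(238.2,251.2),.173),("flange",(349.3,227),(238.2,266.2),.095),
  ("bigtop",(310+325/4,190+160/4),(200+74/4,240+170/4),.2),):
    print(n,*tri(A,a,B,b),onz(A,a,z),onz(B,b,z))
f,r=R["front"],R["rear"]; v=(f-r)[:2]; print("dist",np.linalg.norm(v))
th=np.arctan2(v[1],v[0])-np.arctan2(110,-100); print("yaw",np.degrees(th))
c,s=np.cos(th),np.sin(th);ex=np.array([c,s]);ey=np.array([-s,c])
h=((f[:2]+145*ex/1e3-55*ey/1e3)+(r[:2]+45*ex/1e3+55*ey/1e3))/2
print("hinge",h,"handle",h-.215*ex)
hd=np.append(h-.215*ex,.11)
for e in(-.06,0,.06):
  X=hd+np.append(e*ey,0); print(proj(A,X),proj(B,X))
for dx,dy in((.0,.0),(.03,.03)):
  pass
E
```

```text
front [279.3222 213.7908] [235.1584 194.245 ] [0.5636 0.1005 0.1375] [0.0895 0.1934] [ 0.1615 -0.1471] [0.562  0.0995 0.135 ] [0.5646 0.0995 0.135 ]
rear [231.6155 232.0366] [210.507  162.6397] [0.686  0.0164 0.1374] [0.1143 0.2492] [ 0.1874 -0.1721] [0.6847 0.0149 0.135 ] [0.6874 0.0153 0.135 ]
top [0.4703 0.2889 0.1742] [-0.0758 -0.1489] [-0.1488  0.125 ] [0.4699 0.2893 0.173 ] [0.4704 0.2878 0.173 ]
flange [0.4703 0.2899 0.0971] [0.049  0.0934] [ 0.0944 -0.0781] [0.469  0.2896 0.095 ] [0.4709 0.2892 0.095 ]
bigtop [0.4731 0.3911 0.1958] [0.0191 0.0341] [ 0.0373 -0.0293] [0.4756 0.3907 0.2   ] [0.4721 0.3929 0.2   ]
dist 0.1489418610453399
yaw 13.223944669055772
hinge [0.7171 0.079 ] handle [0.5078 0.0298]
[250.0506 188.3378] [264.5295 174.0639]
[268.3527 193.7778] [261.7056 188.6303]
[286.9589 199.3081] [258.6904 204.1829]
```

Spots (0.563, 0.0995) and (0.686, 0.015) are 148.9 mm apart against 148.7 expected, so the yaw is 13.2°. The pen axis is at (0.4703, 0.2895) with its top at 174 mm. All of this agrees with the given sizes. Next I move above the pen.

Emit:
move_arm([
  [50,[0,36,-10],0],
  [50,[0,36,-10],0],
  [50,[0,36,-10],0],
  [50,[0,36,-10],0],
  [50,[0,36,-10],0],
  [50,[0,36,-10],0],
  [50,[0,36,-10],0],
  [50,[0,37,-9],0],
  [50,[0,0,0],0],
], newtons=30)

```text
time: 1.27
tcp_pos: [0.4701, 0.2907, 0.231]
eef_rot: [[-0.001, -0.003, 1.0], [0.0, 1.0, 0.003], [-1.0, 0.0, -0.001]]
contact_force: [0.5, 0.4, 0.3]
width: 0.0498
```

```bash
python3 - <<'E'
from bench import env, viewer
import cv2, pickle
from h import *
s=env.state(); print(s["time"],s["tcp_pos"],s["eef_rot"].round(3),s["width"])
r=viewer.get_image("wrist"); pickle.dump(r,open("w1.pkl","wb"))
im=r["image"][:,:,::-1].copy()
print(proj(r,[.4703,.2895,.173]),proj(r,[.4703,.2895,.09]))
cv2.imwrite("pics/w1.png",im)
E
```

```text
1.275 [0.47010665 0.29073429 0.23097904] [[-0.001 -0.003  1.   ]
 [ 0.     1.     0.003]
 [-1.     0.    -0.001]] 0.049756817336046893
[265.37668037 208.32313246] [265.23315855 179.33597991]
```

View pics/w1.png

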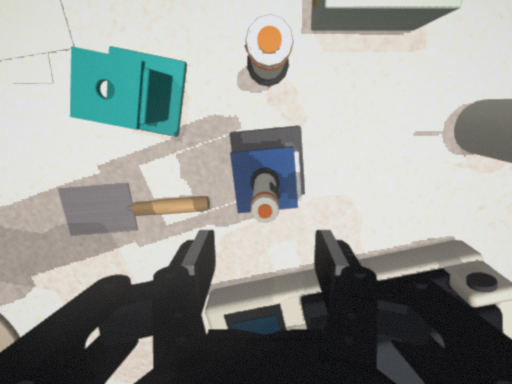

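The wrist picture shows the pen top at (264.5, 211), about 2 mm nearer -y than predicted. I'll correct by -2 mm, descend, and grip.

Emit:
move_arm([
  [50,[20,-2,0],0],
  [50,[30,0,0],0],
  [50,[30,0,0],0],
  [50,[20,0,0],0],
  [50,[13,0,0],0],
  [50,[0,0,0],0],
  [10,[0,0,0],0],
  [10,[0,0,0],0],
  [10,[0,0,0],0],
  [10,[0,0,0],0],
  [10,[0,0,0],0],
], newtons=35)

```text
time: 2.7
tcp_pos: [0.4713, 0.2871, 0.119]
eef_rot: [[0.001, -0.0, 1.0], [0.0, 1.0, 0.0], [-1.0, 0.0, 0.001]]
contact_force: [-0.7, 0.4, 5.3]
width: 0.0188
```

Emit:
move_arm([
  [10,[-10,0,0],0],
  [10,[-15,0,0],0],
  [10,[-25,0,0],0],
  [10,[-30,0,0],0],
  [10,[-30,0,0],0],
  [10,[-25,0,0],0],
  [10,[-15,0,0],0],
  [10,[0,0,0],0],
  [10,[0,0,0],0],
])

```text
time: 3.82
tcp_pos: [0.4707, 0.2869, 0.2679]
eef_rot: [[-0.001, -0.0, 1.0], [-0.0, 1.0, 0.0], [-1.0, -0.0, -0.001]]
contact_force: [-0.3, -0.3, -0.8]
width: 0.0191
```

```bash
python3 - <<'E'
from bench import env, viewer
import cv2, pickle
from h import *
s=env.state(); t=s["tcp_pos"]; print(t)
out=[]
d={}
for n in("scene","side"):
    r=viewer.get_image(n); d[n]=r
    lo=proj(r,t-[0,0,.096]); hi=proj(r,t-[0,0,.026]); print(n,lo,hi)
    x,y=(lo+hi).astype(int)//2; x0,y0=x-33,y-37; print(x0,y0)
    out.append(cv2.resize(r["image"][y0:y0+75,x0:x0+66,::-1],None,fx=6,fy=6,interpolation=cv2.INTER_CUBIC))
pickle.dump(d,open("d1.pkl","wb"))
cv2.imwrite("pics/c2.png",np.hstack(out))
E
```

```text
[0.47067535 0.2869211  0.26787464]
scene [354.02841828 215.00823131] [359.95783118 202.71604326]
323 171
side [238.23919497 251.08416545] [237.8227278  236.22915419]
205 206
```

View pics/c2.png

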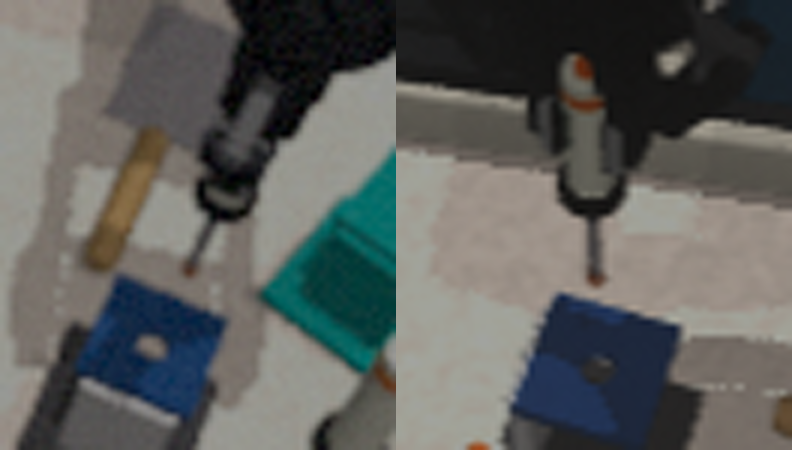

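```bash
python3 - <<'E'
from h import *
np.set_printoptions(precision=4,suppress=True)
d=pickle.load(open("d1.pkl","rb"));A,B=d["scene"],d["side"]
for n,a,b,z in(("tip",(354.6,215.5),(238.3,252.5),.171),("hole",(348,229),(239,267.8),.09)): print(n,*tri(A,a,B,b),onz(A,a,z),onz(B,b,z))
E
```

```text
tip [0.4696 0.2889 0.169 ] [0.0169 0.033 ] [ 0.033  -0.0278] [0.4707 0.2889 0.171 ] [0.4691 0.2901 0.171 ]
hole [0.47   0.2881 0.0832] [-0.1342 -0.2573] [-0.2605  0.214 ] [0.4743 0.289  0.09  ] [0.4682 0.2904 0.09  ]
```

The tip is at (0.470, 0.289, 0.169) and the pen hangs upright. Now I move over the front spot.

Emit:
move_arm([
  [10,[0,-12,6],0],
  [10,[0,-24,12],0],
  [10,[0,-30,15],0],
  [10,[0,-31,15],0],
  [10,[0,-31,15],0],
  [10,[0,-28,14],0],
  [10,[0,-21,10],0],
  [10,[0,-12,6],0],
  [10,[0,0,0],0],
  [10,[12,0,0],0],
  [10,[12,0,0],0],
  [10,[0,0,0],0],
])

```text
time: 5.42
tcp_pos: [0.5633, 0.0985, 0.2429]
eef_rot: [[-0.003, -0.001, 1.0], [0.0, 1.0, 0.001], [-1.0, 0.0, -0.003]]
contact_force: [-0.6, 1.1, -0.1]
width: 0.0188
```

```bash
python3 - <<'E'
from bench import env, viewer
import cv2, pickle
from h import *
s=env.state(); t=s["tcp_pos"]; print(t,s["contact_force"])
out=[];d={}
for n in("scene","side"):
    r=viewer.get_image(n); d[n]=r
    lo=proj(r,t+[-.0007,.002,-.098]); print(n,lo,proj(r,[.5633,.0995,.135]))
    x0,y0=lo.astype(int)-[33,37]; print(x0,y0)
    out.append(cv2.resize(r["image"][y0:y0+75,x0:x0+66,::-1],None,fx=6,fy=6,interpolation=cv2.INTER_CUBIC))
pickle.dump(d,open("d2.pkl","wb"))
cv2.imwrite("pics/c3.png",np.hstack(out))
E
```

```text
[0.56328791 0.09850282 0.24293195] [-0.58285617  1.07017645 -0.10352904]
scene [279.71261698 212.51996235] [279.10178243 214.14350231]
246 175
side [235.58171028 192.60465678] [235.56706469 194.39217452]
202 155
```

View pics/c3.png

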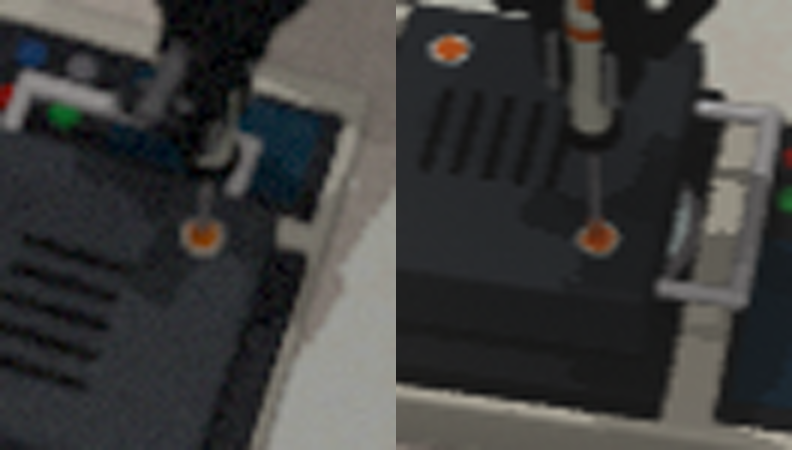

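The tip sits over the front spot in both views: scene about (280, 214), side about (236, 194). I descend slowly.

Emit:
move_arm([
  [10,[4,0,0],0],
  [10,[2,0,0],0],
  [10,[1,0,0],0],
  [10,[0,0,0],0],
])

```text
time: 6.02
tcp_pos: [0.564, 0.098, 0.2373]
eef_rot: [[0.0, 0.0, 1.0], [0.0, 1.0, -0.0], [-1.0, 0.0, 0.0]]
contact_force: [0.8, -0.2, -0.5]
width: 0.0194
```

Emit:
move_arm([
  [10,[1,0,0],0],
  [10,[0,0,0],0],
])

```text
time: 6.28
tcp_pos: [0.564, 0.098, 0.2363]
eef_rot: [[-0.0, 0.0, 1.0], [-0.0, 1.0, -0.0], [-1.0, -0.0, -0.0]]
contact_force: [-0.7, -0.3, -0.5]
width: 0.0194
```

Emit:
move_arm([
  [10,[1,0,0],0],
  [10,[0,0,0],0],
])

```text
time: 6.52
tcp_pos: [0.5639, 0.098, 0.2353]
eef_rot: [[-0.0, 0.0, 1.0], [-0.0, 1.0, -0.0], [-1.0, -0.0, -0.0]]
contact_force: [0.3, 0.4, -1.5]
width: 0.0189
```

Emit:
move_arm([
  [10,[0.5,0,0],0],
  [10,[0,0,0],0],
])

```text
time: 6.78
tcp_pos: [0.564, 0.098, 0.2348]
eef_rot: [[-0.0, -0.0, 1.0], [-0.0, 1.0, 0.0], [-1.0, -0.0, -0.0]]
contact_force: [0.2, 0.3, -0.4]
width: 0.0193
```

Emit:
move_arm([
  [10,[0.5,0,0],0],
  [10,[0,0,0],0],
])

```text
time: 7.02
tcp_pos: [0.564, 0.098, 0.2343]
eef_rot: [[-0.0, 0.0, 1.0], [0.0, 1.0, -0.0], [-1.0, 0.0, -0.0]]
contact_force: [-0.6, 0.0, -0.9]
width: 0.0194
```

Emit:
move_arm([
  [10,[0.5,0,0],0],
  [10,[0,0,0],0],
])

```text
time: 7.28
tcp_pos: [0.564, 0.098, 0.2339]
eef_rot: [[0.0, -0.0, 1.0], [0.0, 1.0, 0.0], [-1.0, 0.0, 0.0]]
contact_force: [-0.9, -0.1, -0.6]
width: 0.0193
```

Emit:
move_arm([
  [10,[0.5,0,0],0],
  [10,[0,0,0],0],
])

```text
time: 7.52
tcp_pos: [0.5641, 0.098, 0.2337]
eef_rot: [[0.001, 0.0, 1.0], [-0.0, 1.0, -0.0], [-1.0, -0.0, 0.001]]
contact_force: [-1.2, 0.6, 3.3]
width: 0.0188
```

Emit:
move_arm([
  [10,[0.5,0,0],0],
  [10,[0,0,0],0],
])

```text
time: 7.78
tcp_pos: [0.5641, 0.098, 0.2335]
eef_rot: [[0.001, 0.0, 1.0], [-0.0, 1.0, -0.0], [-1.0, -0.0, 0.001]]
contact_force: [-0.5, -0.8, 6.5]
width: 0.0194
```

Contact at 3 to 6 N. I ease off slightly and hold, then lift and go to the rear spot.

Emit:
move_arm([
  [10,[-0.3,0,0],0],
  [10,[0,0,0],0],
  [10,[0,0,0],0],
  [10,[0,0,0],0],
])

```text
time: 8.28
tcp_pos: [0.5641, 0.098, 0.2336]
eef_rot: [[0.001, -0.0, 1.0], [-0.0, 1.0, 0.0], [-1.0, -0.0, 0.001]]
contact_force: [-0.3, -0.0, 5.5]
width: 0.0191
```

Emit:
move_arm([
  [10,[-10,0,0],0],
  [10,[-15,0,0],0],
  [10,[0,-8,12],0],
  [10,[0,-16,24],0],
  [10,[0,-21,30],0],
  [10,[0,-21,30],0],
  [10,[0,-12,18],0],
  [10,[0,-6,9],0],
  [10,[0,0,0],0],
  [10,[12,0,0],0],
  [10,[8,0,0],0],
  [10,[0,0,0],0],
])

```text
time: 9.78
tcp_pos: [0.6864, 0.0144, 0.2372]
eef_rot: [[-0.002, -0.0, 1.0], [0.0, 1.0, 0.0], [-1.0, 0.0, -0.002]]
contact_force: [0.1, 0.5, 0.1]
width: 0.019
```

```bash
python3 - <<'E'
from bench import env, viewer
import cv2, pickle
from h import *
s=env.state(); t=s["tcp_pos"]; print(t,s["contact_force"])
out=[];d={}
for n in("scene","side"):
    r=viewer.get_image(n); d[n]=r
    lo=proj(r,t+[-.0007,.002,-.098]); print(n,lo,proj(r,[.686,.0151,.135]))
    x0,y0=lo.astype(int)-[33,37]; print(x0,y0)
    out.append(cv2.resize(r["image"][y0:y0+75,x0:x0+66,::-1],None,fx=6,fy=6,interpolation=cv2.INTER_CUBIC))
cv2.imwrite("pics/c4.png",np.hstack(out))
E
```

```text
[0.686405   0.01437522 0.23724129] [0.09800701 0.47008763 0.10821938]
scene [231.76337897 231.93067472] [231.41083172 232.43105814]
198 194
side [210.73570929 162.09976684] [210.93158174 162.72645191]
177 125
```

View pics/c4.png

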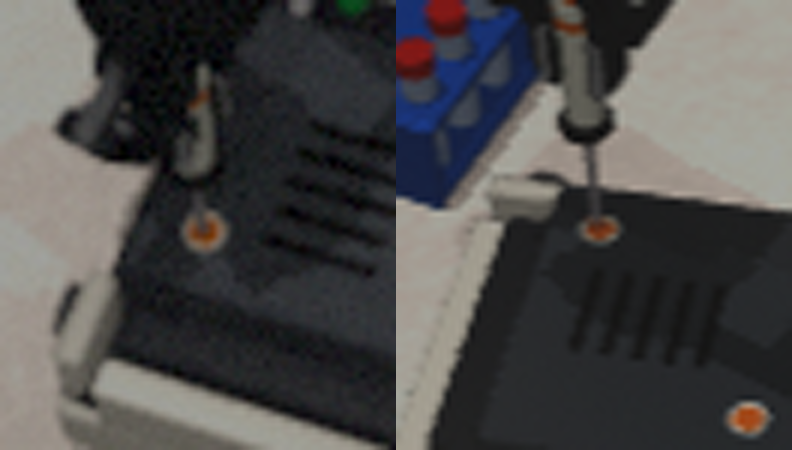

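The tip is over the rear spot: scene about (232, 232), side about (211, 163).

Emit:
move_arm([
  [10,[1.5,0,0],0],
  [10,[1,0,0],0],
  [10,[0,0,0],0],
])

```text
time: 10.25
tcp_pos: [0.687, 0.014, 0.2356]
eef_rot: [[-0.0, 0.0, 1.0], [0.0, 1.0, -0.0], [-1.0, 0.0, -0.0]]
contact_force: [-0.5, 1.1, -0.2]
width: 0.0192
```

Emit:
move_arm([
  [10,[0.5,0,0],0],
  [10,[0,0,0],0],
])

```text
time: 10.5
tcp_pos: [0.687, 0.014, 0.2351]
eef_rot: [[-0.0, 0.0, 1.0], [0.0, 1.0, -0.0], [-1.0, 0.0, -0.0]]
contact_force: [0.2, 0.4, -0.4]
width: 0.0192
```

Emit:
move_arm([
  [10,[0.5,0,0],0],
  [10,[0,0,0],0],
])

```text
time: 10.75
tcp_pos: [0.687, 0.014, 0.2346]
eef_rot: [[-0.0, 0.0, 1.0], [0.0, 1.0, -0.0], [-1.0, 0.0, -0.0]]
contact_force: [-0.1, 0.4, -0.4]
width: 0.0192
```

Emit:
move_arm([
  [10,[0.5,0,0],0],
  [10,[0,0,0],0],
])

```text
time: 11.0
tcp_pos: [0.687, 0.014, 0.2341]
eef_rot: [[0.0, -0.0, 1.0], [0.0, 1.0, 0.0], [-1.0, 0.0, 0.0]]
contact_force: [-0.1, 0.9, -1.4]
width: 0.0192
```

Emit:
move_arm([
  [10,[0.5,0,0],0],
  [10,[0,0,0],0],
])

```text
time: 11.25
tcp_pos: [0.687, 0.014, 0.234]
eef_rot: [[0.001, -0.0, 1.0], [-0.0, 1.0, 0.0], [-1.0, -0.0, 0.001]]
contact_force: [-0.5, -0.4, 2.3]
width: 0.0191
```

Emit:
move_arm([
  [10,[0.4,0,0],0],
  [10,[0,0,0],0],
])

```text
time: 11.5
tcp_pos: [0.687, 0.014, 0.2339]
eef_rot: [[0.001, 0.0, 1.0], [-0.0, 1.0, -0.0], [-1.0, -0.0, 0.001]]
contact_force: [-0.6, -0.6, 4.5]
width: 0.0195
```

Emit:
move_arm([
  [10,[0,0,0],0],
  [10,[0,0,0],0],
  [10,[0,0,0],0],
  [10,[-6,0,0],0],
  [10,[-15,0,0],0],
  [10,[-15,0,0],0],
])

```text
time: 12.25
tcp_pos: [0.6871, 0.014, 0.2704]
eef_rot: [[0.0, 0.0, 1.0], [-0.0, 1.0, -0.0], [-1.0, -0.0, 0.0]]
contact_force: [0.2, 0.5, -0.2]
width: 0.0192
```

Emit:
move_arm([
  [10,[0,13,-11],0],
  [10,[0,25,-20],0],
  [10,[0,32,-25],0],
  [10,[0,32,-25],0],
  [10,[0,32,-25],0],
  [10,[0,32,-25],0],
  [10,[0,32,-25],0],
  [10,[0,32,-25],0],
  [10,[0,25,-20],0],
  [10,[0,13,-11],0],
  [10,[0,5,-4],0],
  [10,[0,0,0],0],
])

```text
time: 13.75
tcp_pos: [0.4714, 0.2867, 0.2693]
eef_rot: [[0.0, 0.0, 1.0], [-0.0, 1.0, -0.0], [-1.0, -0.0, 0.0]]
contact_force: [0.1, 0.3, -1.6]
width: 0.0188
```

Emit:
move_arm([
  [10,[0,0,0],0],
  [10,[0,0,0],0],
  [10,[0,0,0],0],
])

```text
time: 14.12
tcp_pos: [0.4712, 0.2867, 0.2691]
eef_rot: [[-0.0, 0.001, 1.0], [-0.0, 1.0, -0.001], [-1.0, -0.0, -0.0]]
contact_force: [-0.4, -1.0, -0.5]
width: 0.0191
```

```bash
python3 - <<'E'
from bench import env, viewer
import cv2, pickle
from h import *
s=env.state(); t=s["tcp_pos"]; print(t,s["contact_force"])
out=[];d={}; old=pickle.load(open("d1.pkl","rb"))
for n in("scene","side"):
    r=viewer.get_image(n); d[n]=r
    x0,y0=dict(scene=(323,171),side=(205,206))[n]
    out.append(cv2.resize(r["image"][y0:y0+75,x0:x0+66,::-1],None,fx=6,fy=6,interpolation=cv2.INTER_CUBIC))
    # shift of the tip patch vs the picture just after extraction
    a=old[n]["image"]; x,y=dict(scene=(354,214),side=(238,250))[n]
    T=a[y-9:y+6,x-7:x+8]; S=r["image"][y-19:y+16,x-17:x+18]
    m=cv2.matchTemplate(S,T,cv2.TM_CCOEFF_NORMED); _,v,_,l=cv2.minMaxLoc(m); print(n,v,np.array(l)-10)
cv2.imwrite("pics/c5.png",np.hstack(out))
E
```

```text
[0.47123324 0.28670402 0.26914426] [-0.42123678 -0.95191708 -0.51905237]
scene 0.9883202910423279 [0 0]
side 0.9581902623176575 [0 0]
```

View pics/c5.png

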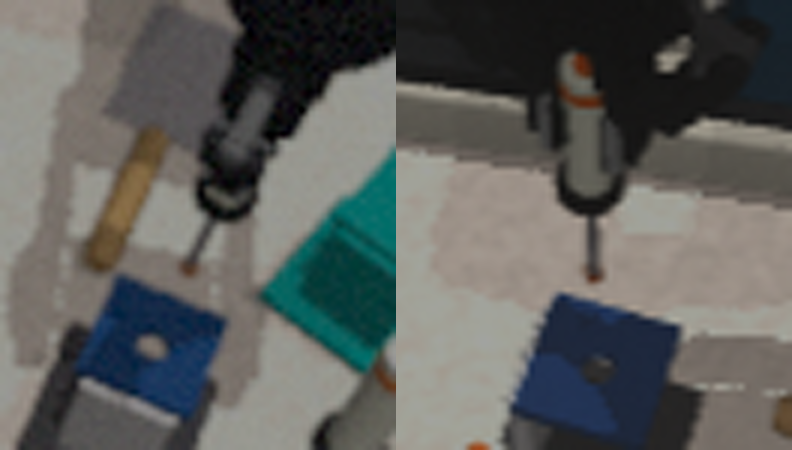

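The pen and tip sit exactly where they were right after extraction, so I lower it into the hole.

Emit:
move_arm([
  [10,[20,0,0],0],
  [10,[30,0,0],0],
  [10,[20,0,0],0],
  [10,[10,0,0],0],
  [10,[10,0,0],0],
  [10,[0,0,0],0],
])

```text
time: 14.98
tcp_pos: [0.4709, 0.287, 0.179]
eef_rot: [[-0.001, 0.0, 1.0], [-0.0, 1.0, -0.0], [-1.0, -0.0, -0.001]]
contact_force: [-0.1, 0.3, -0.6]
width: 0.0193
```

Emit:
move_arm([
  [10,[15,0,0],0],
  [10,[20,0,0],0],
  [10,[12,0,0],0],
  [10,[8,0,0],0],
  [10,[0,0,0],0],
])

```text
time: 15.6
tcp_pos: [0.4709, 0.287, 0.1239]
eef_rot: [[-0.001, -0.0, 1.0], [-0.0, 1.0, 0.0], [-1.0, -0.0, -0.001]]
contact_force: [-0.1, 0.1, -0.5]
width: 0.0192
```

Emit:
move_arm([
  [10,[2,0,0],0],
  [10,[2,0,0],0],
  [10,[0,0,0],0],
])

```text
time: 15.98
tcp_pos: [0.471, 0.287, 0.1203]
eef_rot: [[0.0, -0.0, 1.0], [0.0, 1.0, 0.0], [-1.0, 0.0, 0.0]]
contact_force: [0.3, -0.1, 0.0]
width: 0.0192
```

Emit:
move_arm([
  [10,[1,0,0],0],
  [10,[0,0,0],0],
])

```text
time: 16.23
tcp_pos: [0.471, 0.287, 0.1192]
eef_rot: [[-0.0, -0.0, 1.0], [-0.0, 1.0, 0.0], [-1.0, -0.0, -0.0]]
contact_force: [0.5, 0.3, -1.7]
width: 0.0193
```

Emit:
move_arm([
  [10,[0.7,0,0],0],
  [10,[0,0,0],0],
])

```text
time: 16.48
tcp_pos: [0.471, 0.287, 0.1191]
eef_rot: [[0.001, -0.0, 1.0], [0.0, 1.0, 0.0], [-1.0, 0.0, 0.001]]
contact_force: [-1.5, 0.2, 5.5]
width: 0.0189
```

Seated with 5.5 N on the plate. Release, retreat and check.

Emit:
move_arm([
  [30,[0,0,0],0],
  [50,[0,0,0],0],
  [50,[0,0,0],0],
  [50,[-10,0,0],0],
  [50,[-30,0,0],0],
  [50,[-40,0,0],0],
  [50,[-35,0,0],0],
  [50,[0,0,0],0],
])

```text
time: 17.48
tcp_pos: [0.4718, 0.2874, 0.2368]
eef_rot: [[0.006, -0.0, 1.0], [0.002, 1.0, 0.0], [-1.0, 0.002, 0.006]]
contact_force: [-0.4, 0.1, -0.5]
width: 0.05
```

```bash
python3 - <<'E'
from bench import env, viewer
import cv2, pickle
from h import *
s=env.state(); t=s["tcp_pos"]; print(t,s["contact_force"],s["width"])
old=pickle.load(open("d0.pkl","rb"))
for n in("scene","side"):
    r=viewer.get_image(n)
    for k,(x,y) in dict(pen=dict(scene=(355,215),side=(238,251))[n]).items():
        T=old[n]["image"][y-6:y+14,x-7:x+8]; S=r["image"][y-16:y+24,x-17:x+18]
        m=cv2.matchTemplate(S,T,cv2.TM_CCOEFF_NORMED); _,v,_,l=cv2.minMaxLoc(m); print(n,k,v,np.array(l)-10)
    cv2.imwrite(f"pics/{n}6.png",r["image"][:,:,::-1])
h=np.array([.7171,.079]);th=np.radians(13.224);ex=np.array([np.cos(th),np.sin(th)])
for a in(0,.76,.85,.94):
    p=h+ex*(-.215*np.cos(a)+.01*np.sin(a)); print(a,p,.1+.215*np.sin(a)+.01*np.cos(a))
E
```

```text
[0.47183878 0.28735407 0.23677357] [-0.40323132  0.12962795 -0.52522127] 0.05000424063745946
scene pen 0.6098130345344543 [0 1]
side pen 0.9509949684143066 [0 0]
0 [0.50780112 0.02981689] 0.11
0.76 [0.57209917 0.04492628] 0.2553664708061776
0.85 [0.58627985 0.04825859] 0.2681251185640128
0.94 [0.60151947 0.05183975] 0.2795228718374105
```

Emit:
move_arm([
  [35,[0,-15,2],0],
  [35,[0,-30,4],0],
  [35,[0,-35,5],0],
  [35,[0,-35,5],0],
  [35,[0,-35,5],0],
  [35,[0,-35,5],0],
  [35,[0,-35,5],0],
  [35,[0,-25,4],0],
  [35,[0,-12,2],0],
  [35,[0,0,0],-0.115],
  [35,[0,0,0],-0.116],
  [35,[20,0,0],0],
])

```text
time: 19.08
tcp_pos: [0.5082, 0.03, 0.2139]
eef_rot: [[0.002, -0.231, 0.973], [-0.0, 0.973, 0.231], [-1.0, -0.001, 0.002]]
contact_force: [0.2, -0.0, -0.5]
width: 0.0349
```

Emit:
move_arm([
  [35,[20,0,0],0],
  [35,[0,0,0],0],
  [35,[0,0,0],0],
])

```text
time: 19.45
tcp_pos: [0.5082, 0.03, 0.1941]
eef_rot: [[0.001, -0.229, 0.973], [-0.0, 0.973, 0.229], [-1.0, -0.0, 0.001]]
contact_force: [-0.3, -0.7, 0.4]
width: 0.0349
```

```bash
python3 - <<'E'
from bench import env, viewer
import cv2, pickle
from h import *
s=env.state(); t=s["tcp_pos"]; R=s["eef_rot"]; print(t,R.round(4),s["width"])
d=np.array([.5078,.0298,.091])-t; print("shift mm",(R.T@d*1000).round(1))
r=viewer.get_image("wrist"); cv2.imwrite("pics/w2.png",r["image"][:,:,::-1])
h=np.array([.5078,.0298]);th=np.radians(13.224);ey=np.array([-np.sin(th),np.cos(th)])
for e in(-.06,0,.06): print(proj(r,[*(h+e*ey),.11]))
E
```

```text
[0.50818435 0.03001706 0.19411667] [[ 6.000e-04 -2.292e-01  9.734e-01]
 [-1.000e-04  9.734e-01  2.292e-01]
 [-1.000e+00 -2.000e-04  6.000e-04]] 0.034910858919801266
shift mm [ 1.031e+02 -1.000e-01 -5.000e-01]
[264.42538659 265.15560559]
[264.46682908 195.80446368]
[264.51447318 116.07536218]
```

View pics/w2.png

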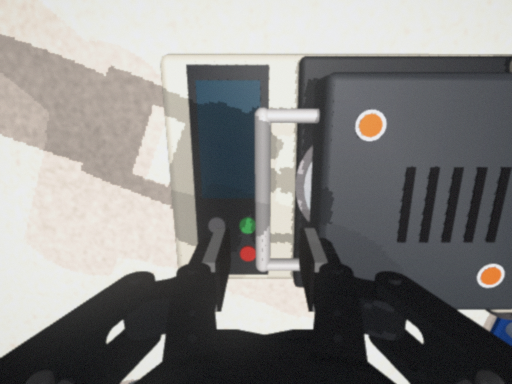

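The bar runs along u ≈ 262 from v = 116 to 266, parallel to the fingers' plane and within 1 mm of the prediction. Descend and pinch.

Emit:
move_arm([
  [35,[20,0,-1],0],
  [35,[30,0,0],0],
  [35,[25,0,0],0],
  [35,[15,0,0],0],
  [35,[10,0,0],0],
  [35,[3,0,0],0],
  [35,[0,0,0],0],
  [0,[0,0,0],0],
  [0,[0,0,0],0],
  [0,[0,0,0],0],
  [0,[0,0,0],0],
  [0,[0,0,0],0],
], newtons=30)

```text
time: 21.0
tcp_pos: [0.5068, 0.0296, 0.0906]
eef_rot: [[-0.0, -0.229, 0.973], [-0.0, 0.973, 0.229], [-1.0, -0.0, -0.001]]
contact_force: [-4.5, -2.2, 5.6]
width: 0.0108
```

```bash
python3 - <<'E'
import numpy as np
a=np.concatenate([[0,.01,.03,.06],np.arange(.1,.93,.04),[.94]])
f=.215*(1-np.cos(a))+.01*np.sin(a); u=.215*np.sin(a)+.01*np.cos(a)-.01
f=(f*1e3).round(1);u=(u*1e3).round(1)
for i in range(1,len(a)): print("%.2f"%a[i],[0,[round(u[i-1]-u[i],1),0,round(f[i]-f[i-1],1)],0])
E
```

```text
0.01 [0, [np.float64(-2.1), 0, np.float64(0.1)], 0]
0.03 [0, [np.float64(-4.3), 0, np.float64(0.3)], 0]
0.06 [0, [np.float64(-6.5), 0, np.float64(0.6)], 0]
0.10 [0, [np.float64(-8.5), 0, np.float64(1.1)], 0]
0.14 [0, [np.float64(-8.5), 0, np.float64(1.4)], 0]
0.18 [0, [np.float64(-8.4), 0, np.float64(1.8)], 0]
0.22 [0, [np.float64(-8.4), 0, np.float64(2.1)], 0]
0.26 [0, [np.float64(-8.2), 0, np.float64(2.4)], 0]
0.30 [0, [np.float64(-8.2), 0, np.float64(2.8)], 0]
0.34 [0, [np.float64(-8.0), 0, np.float64(3.0)], 0]
0.38 [0, [np.float64(-7.9), 0, np.float64(3.4)], 0]
0.42 [0, [np.float64(-7.8), 0, np.float64(3.8)], 0]
0.46 [0, [np.float64(-7.6), 0, np.float64(4.0)], 0]
0.50 [0, [np.float64(-7.5), 0, np.float64(4.3)], 0]
0.54 [0, [np.float64(-7.2), 0, np.float64(4.6)], 0]
0.58 [0, [np.float64(-7.1), 0, np.float64(4.9)], 0]
0.62 [0, [np.float64(-6.9), 0, np.float64(5.2)], 0]
0.66 [0, [np.float64(-6.6), 0, np.float64(5.5)], 0]
0.70 [0, [np.float64(-6.5), 0, np.float64(5.7)], 0]
0.74 [0, [np.float64(-6.2), 0, np.float64(6.0)], 0]
0.78 [0, [np.float64(-5.9), 0, np.float64(6.2)], 0]
0.82 [0, [np.float64(-5.7), 0, np.float64(6.4)], 0]
0.86 [0, [np.float64(-5.5), 0, np.float64(6.7)], 0]
0.90 [0, [np.float64(-5.1), 0, np.float64(6.9)], 0]
0.94 [0, [np.float64(-4.9), 0, np.float64(7.1)], 0]
```

Emit:
move_arm([
  [0,[-2.1,0,-0.4],0],
  [0,[-4.3,0,0.3],0],
  [0,[-6.5,0,0.6],0],
  [0,[-8.5,0,1.1],0],
  [0,[-8.5,0,1.4],0],
  [0,[-8.4,0,1.8],0],
  [0,[-8.4,0,2.1],0],
  [0,[-8.2,0,2.4],0],
  [0,[-8.2,0,2.8],0],
  [0,[-8.0,0,3.0],0],
  [0,[-7.9,0,3.4],0],
  [0,[-7.8,0,3.8],0],
])

```text
time: 22.5
tcp_pos: [0.5277, 0.0346, 0.1778]
eef_rot: [[-0.003, -0.229, 0.973], [-0.001, 0.973, 0.229], [-1.0, -0.0, -0.003]]
contact_force: [-6.6, -6.3, 0.3]
width: 0.0111
```

Emit:
move_arm([
  [0,[-7.6,0,4.0],0],
  [0,[-7.5,0,4.3],0],
  [0,[-7.2,0,4.6],0],
  [0,[-7.1,0,4.9],0],
  [0,[-6.9,0,5.2],0],
  [0,[-6.6,0,5.5],0],
  [0,[-6.5,0,5.7],0],
  [0,[-6.2,0,6.0],0],
  [0,[0,0,0],0],
  [0,[0,0,0],0],
])

```text
time: 23.75
tcp_pos: [0.5663, 0.0437, 0.2352]
eef_rot: [[-0.002, -0.229, 0.974], [-0.002, 0.974, 0.229], [-1.0, -0.001, -0.002]]
contact_force: [-13.8, -6.1, 14.6]
width: 0.0106
```

```bash
python3 - <<'E'
from bench import env, viewer
import cv2, pickle
from h import *
s=env.state(); t=s["tcp_pos"]; print(t,s["contact_force"],s["width"])
h=np.array([.7171,.079]);th=np.radians(13.224);ex=np.array([np.cos(th),np.sin(th)]);ey=np.array([-ex[1],ex[0]])
def pt(a,x,z,y): return np.array([*(h+ex*(x*np.cos(a)+z*np.sin(a))+ey*y),.1-x*np.sin(a)+z*np.cos(a)])
out=[]
for n in("scene","side"):
    r=viewer.get_image(n); pickle.dump(r,open(f"up_{n}.pkl","wb"))
    for a in(.66,.74,.82): print(n,a,proj(r,pt(a,-.145,.035,.055)),proj(r,pt(a,-.045,.035,-.055)),proj(r,pt(a,-.215,.01,.06)))
    x0,y0=dict(scene=(200,140),side=(170,100))[n]
    out.append(cv2.resize(r["image"][y0:y0+150,x0:x0+133,::-1],None,fx=3,fy=3,interpolation=cv2.INTER_CUBIC))
cv2.imwrite("pics/c7.png",np.hstack(out))
E
```

```text
[0.56631289 0.04365308 0.23522441] [-13.75769021  -6.10107001  14.64988491] 0.01058507038975386
scene 0.66 [274.92414394 216.14767658] [227.00125309 238.96983686] [284.99290117 190.76086429]
scene 0.74 [273.94003    217.97104845] [226.38221508 240.24545883] [284.04243363 191.83336666]
scene 0.82 [272.8592916  220.14557729] [225.75995209 241.60171219] [282.92751272 193.43522554]
side 0.66 [216.56237464 173.55227896] [200.76156424 156.98566575] [241.27651907 172.72700996]
side 0.74 [212.99985395 171.39135953] [199.33260774 156.58699301] [236.93125188 169.00460715]
side 0.82 [209.23692825 169.3784837 ] [197.89499438 156.26648958] [232.15776474 165.41784046]
```

View pics/c7.png

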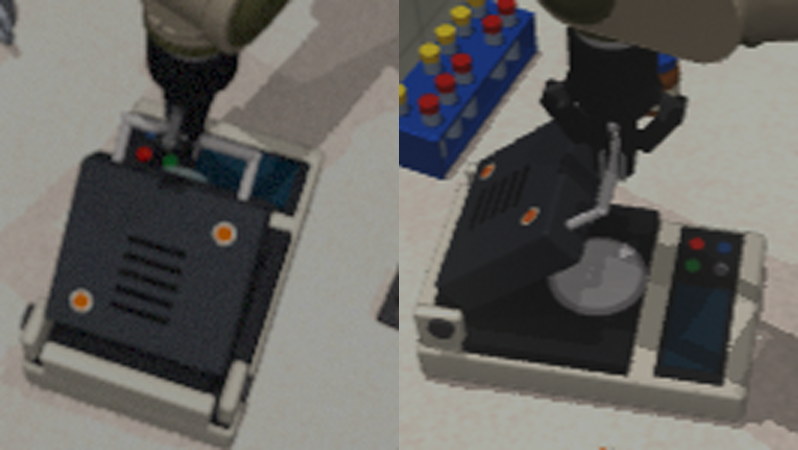

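Both spots fit a hood angle of about 0.735 rad, as intended. There is a radial squeeze of about 20 N, so I ease the path outward 2.5 mm and continue.

Emit:
move_arm([
  [0,[-1.0,0,-1.0],0],
  [0,[-0.8,0,-0.8],0],
  [0,[0,0,0],0],
])

```text
time: 24.22
tcp_pos: [0.5661, 0.0436, 0.2351]
eef_rot: [[0.0, -0.229, 0.973], [-0.0, 0.973, 0.229], [-1.0, -0.0, 0.0]]
contact_force: [-3.7, -3.8, 3.1]
width: 0.0109
```

Emit:
move_arm([
  [0,[-2.9,0,3.0],0],
  [0,[-3.0,0,3.2],0],
  [0,[-2.9,0,3.2],0],
  [0,[-2.8,0,3.2],0],
  [0,[-2.8,0,3.3],0],
  [0,[0,0,0],0],
])

```text
time: 24.98
tcp_pos: [0.5815, 0.0473, 0.25]
eef_rot: [[0.0, -0.229, 0.973], [-0.0, 0.973, 0.229], [-1.0, -0.0, 0.0]]
contact_force: [-4.8, -3.3, 5.3]
width: 0.0108
```

Emit:
move_arm([
  [0,[-2.9,0,2.8],0],
  [0,[-2.7,0,3.3],0],
  [0,[-2.6,0,3.4],0],
  [0,[-2.6,0,3.4],0],
  [0,[-2.5,0,3.5],0],
  [0,[0,0,0],0],
  [0,[0,0,0],0],
])

```text
time: 25.85
tcp_pos: [0.5976, 0.0511, 0.2625]
eef_rot: [[0.0, -0.229, 0.973], [0.0, 0.973, 0.229], [-1.0, 0.0, 0.0]]
contact_force: [-3.5, -2.3, 4.7]
width: 0.0104
```

```bash
cat > ang.py <<'E'
from bench import env, viewer
from h import *
from scipy.optimize import least_squares
def run():
    s=env.state(); print(s["time"],s["tcp_pos"],s["contact_force"],s["width"])
    h=np.array([.7171,.079]);th=np.radians(13.224);ex=np.array([np.cos(th),np.sin(th)]);ey=np.array([-ex[1],ex[0]])
    def pt(a,x,z,y): return np.array([*(h+ex*(x*np.cos(a)+z*np.sin(a))+ey*y),.1-x*np.sin(a)+z*np.cos(a)])
    t=s["tcp_pos"]; up=t[2]+.019-.1; c=np.arcsin(up/np.hypot(.215,.01))-np.arctan2(.01,.215); print("from TCP height",c)
    obs=[]
    for n in("scene","side"):
        r=viewer.get_image(n); cv2.imwrite(f"pics/{n}_{s['time']:.2f}.png",r["image"][:,:,::-1])
        for L in((-.145,.035,.055),(-.045,.035,-.055)):
            q=orange(r,proj(r,pt(c,*L)),5)
            obs.append((r,L,q))
    F=lambda a,idx=range(4): np.concatenate([proj(obs[i][0],pt(a[0],*obs[i][1]))-obs[i][2] for i in idx])
    sol=least_squares(F,[c],loss="soft_l1"); print("angle",sol.x,"res",F(sol.x).round(2))
run()
E
python3 ang.py
```

```text
25.85 [0.59755517 0.05113089 0.26250917] [-3.53359466 -2.33694727  4.67774295] 0.010413550673091914
from TCP height 0.956947666128118
angle [0.929852] res [-0.27  0.3  -0.24  0.15  0.17  0.08  0.57 -0.18]
```

Past balance at 0.93 to 0.944 rad (target 0.937). I hold for a moment, then ease back about 0.175 rad.

Emit:
move_arm([
  [0,[0,0,0],0],
  [0,[0,0,0],0],
  [0,[2.1,0,-3.2],0],
  [0,[2.2,0,-3.2],0],
  [0,[2.2,0,-3.1],0],
  [0,[2.3,0,-3.1],0],
  [0,[2.4,0,-3.0],0],
  [0,[2.4,0,-3.0],0],
  [0,[2.4,0,-2.9],0],
  [0,[2.5,0,-2.9],0],
  [0,[2.5,0,-2.8],0],
  [0,[2.6,0,-2.8],0],
])

```text
time: 27.45
tcp_pos: [0.5684, 0.0442, 0.2384]
eef_rot: [[0.0, -0.229, 0.973], [0.0, 0.973, 0.229], [-1.0, 0.0, 0.0]]
contact_force: [4.7, 0.9, -4.7]
width: 0.0108
```

Emit:
move_arm([
  [0,[0,0,0],0],
  [0,[0,0,0],0],
  [0,[0,0,0],0],
])

```text
time: 27.82
tcp_pos: [0.5684, 0.0443, 0.2386]
eef_rot: [[-0.0, -0.229, 0.973], [0.0, 0.973, 0.229], [-1.0, 0.0, -0.0]]
contact_force: [5.4, 1.0, -5.0]
width: 0.0107
```

```bash
python3 ang.py; ls pics; python3 - <<'E'
import cv2,glob,numpy as np
f=sorted(glob.glob("pics/side_*.png"))[-1]; print(f)
a=cv2.imread(f.replace("side","scene"))[120:320,180:445]; b=cv2.imread(f)[120:320,150:415]
cv2.imwrite("pics/fin.png",np.hstack([cv2.resize(x,None,fx=1.5,fy=1.5) for x in(a,b)]))
E
```

```text
27.825 [0.56837868 0.04426312 0.23856932] [ 5.40828159  0.97473659 -5.04432069] 0.010699570525736439
from TCP height 0.7749055627125472
angle [0.75044332] res [-0.29  0.28 -0.22  0.37  0.25 -0.01  0.38  0.1 ]
c2.png
c3.png
c4.png
c5.png
c7.png
crop1.png
scene0.png
scene6.png
scene_25.85.png
scene_27.82.png
side0.png
side6.png
side_25.85.png
side_27.82.png
w1.png
w2.png
wrist0.png
pics/side_27.82.png
```

View pics/fin.png

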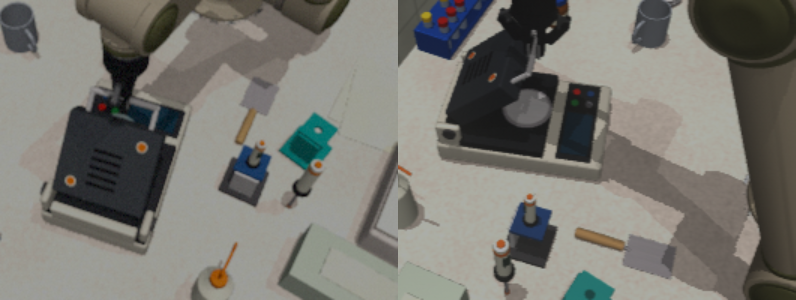

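The thermometer is back in its blue stand: scene crop (258,150), side crop (530,210). The hood is held at about 0.76 rad and everything else is where it was. Handing in.

```bash
python3 -c "
from bench import env
s=env.state();print(s['time'],abs(s['dq']).max(),s['width']);print(env.close_job())"
```

```text
27.925 0.065895218388698 0.010575769666869695
the job is handed in; nothing more can be done
None
```

The job is done and handed in at 27.9 s, with the gripper still holding the hood bar about five degrees below the balance point.

- **Spot checks:** I took the small pen thermometer from the blue stand and touched its tip to the front spot, then the rear. Each touch lasted about half a second. The last readings were about 5.5–6.5 N at the front and 4.5 N at the rear, and the camera views just before each touch showed the tip over the spot.
- **Thermometer return:** It went back into the blue stand and seated with about 5 N on the plate. The final pictures show it standing there, and nothing else in view had visibly moved.
- **Hood:** I raised it by the bar to about 0.93–0.94 rad (target 0.937), held it briefly, then eased it back to about 0.76 rad (target 0.763).

**Disagreements:** My angle estimates differ by about a degree. For the final position the cameras gave 0.750, the arc travelled 0.767 and the bar height 0.775.

On the way up, my lifting path ran slightly off the hood's true arc. The wrist force reached about 21 N until I corrected the path by 2.5 mm, and about 7 N remained at the end.

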